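Unpack a tube from between spacer plates

TASK

Unpack the little stack from the top down: set its upper footed spacer plate on top of the lone spacer plate, lay the black tube that was under it gently on its side in the empty white part box, then set the lower spacer plate on the pile too. All three spacers must end as one upright pile with their edges in line, at the place of the lone one; do not disturb the glue bottle or the white flange.

Things in the scene. Friction and masses are not known exactly. Their poses are not given: they have to be found in the camera images.
- spacer_low: The lower spacer of the stack, on the bench: grey plastic plate 110 (x) x 60 (y) x 6 mm on four round feet, 30 mm long, 11 mm across, at x +-46, y +-21 mm; 36 mm tall in all, about 0.15 kg. Origin: centre of its underside, at the foot ends; z up; plate at z 30 to 36 mm. Long sides free between the feet. Spacers pile feet on plate, 36 mm apart; half a turn looks the same.
- spacer_top: The upper spacer of the stack, on the plate of spacer_low, over the tube: grey plastic plate 110 (x) x 60 (y) x 6 mm on four round feet, 30 mm long, 11 mm across, at x +-46, y +-21 mm; 36 mm tall in all, about 0.15 kg. Origin: centre of its underside, at the foot ends; z up; plate at z 30 to 36 mm. Long sides free between the feet. Spacers pile feet on plate, 36 mm apart; half a turn looks the same.
- spacer_lone: The lone spacer that starts the pile, on the bench: grey plastic plate 110 (x) x 60 (y) x 6 mm on four round feet, 30 mm long, 11 mm across, at x +-46, y +-21 mm; 36 mm tall in all, about 0.15 kg. Origin: centre of its underside, at the foot ends; z up; plate at z 30 to 36 mm. Long sides free between the feet. Spacers pile feet on plate, 36 mm apart; half a turn looks the same.
- tube: Short black tube, 25 mm across and 42 mm long, about 0.03 kg, lying on its side on the plate of spacer_low, under spacer_top. Origin: centre of its underside as it lies; its y runs along the tube, z up. It does not roll.
- part_box: White open part box, 213 (its x) x 206 (its y) x 70 mm tall, walls 4 mm, floor 2 mm thick, empty, fixed to the bench. Origin: centre of its underside; z up.
- glue_bottle: Bystander: red bottle with a white nozzle, 29 x 43 x 118 mm, standing behind the work. Origin: centre of its underside.
- stem_flange: Bystander: white round flange with a stem, 48 x 48 x 41 mm, standing behind the work. Origin: centre of its underside.
Things that resemble listed ones, but are neither listed nor needed, are in the scene too. Leave any turquoise look-alike of the spacer_lone alone. Leave any turquoise look-alike of the spacer_low alone.

How it is judged:
On the way, in this order (a step that is already met when the one before it is completed fails the run):
1. the upper spacer stands squarely on the lone spacer, released (horizontal distance between spacer_top and spacer_lone below 0.012 m and angle between the x axis of spacer_top and the x axis of spacer_lone, either way round below 0.2 rad and z of spacer_top in the frame of spacer_lone between 0.032 and 0.04 m and angle between spacer_top's own z axis and vertical below 0.08 rad and contact force between spacer_top and the fingers below 0.1 N and linear speed of spacer_top below 0.02 m/s), for 0.2 s.
2. the tube lies on its side in the box, released (x of tube in the frame of part_box between -0.095 and 0.095 m and y of tube in the frame of part_box between -0.092 and 0.092 m and z of tube in the frame of part_box below 0.035 m and angle between tube's own y axis and vertical between 1.3 and 1.84 rad and contact force between tube and the fingers below 0.1 N and linear speed of tube below 0.02 m/s), for 0.2 s.
At the end, for the whole second after the job is handed in: spacer_top on spacer_lone, spacer_low on spacer_top: each centred within 12 mm, in line within 0.2 rad, 32 to 40 mm higher, tilt under 0.08 rad; spacer_lone within 30 mm of its start, tilt under 0.05; tube on its side (0.27 rad) on the box floor; all released and at rest (all of step 1 and all of step 2 and horizontal distance between spacer_low and spacer_top below 0.012 m and angle between the x axis of spacer_low and the x axis of spacer_top, either way round below 0.2 rad and z of spacer_low in the frame of spacer_top between 0.032 and 0.04 m and angle between spacer_low's own z axis and vertical below 0.08 rad and angle between spacer_lone's own z axis and vertical below 0.05 rad and distance of spacer_lone from where it was at the start of the episode below 0.03 m and contact force between spacer_low and the fingers below 0.1 N and linear speed of spacer_low below 0.02 m/s); the robot touches nothing.
It fails at once if the tube is dropped into the box (it falls more than about 3 cm) (horizontal distance between tube and part_box below 0.13 m and height (world z) of tube below 0.06 m and linear speed of tube above 0.8 m/s).
It fails at once if the glue bottle or the white flange is moved more than 30 mm (distance of any of glue_bottle, stem_flange from where it was at the start of the episode above 0.03 m).
It also fails if it takes over 72 s, if anything falls off the work surface, if the arm or the gripper's body presses on something with over 40 N, if the wrist force passes 120 N, or if a joint passes its speed limit or range.

ROBOT

A 6-joint arm with a two-finger parallel gripper is mounted at the origin on a cart in front of the work surface, level with it; the furniture and walls round the work are solid. World frame = base frame: x ahead of the robot, y to its left, z up, the work surface at z = 0. Lengths are in m, angles in rad, forces in N, time in s.
With the tool pointing down it reaches from about 0.35 to 0.725 m from the base axis. Payload 6 kg.
Tool frame: the origin (TCP) lies midway between the tips of the shut fingers; the grasp point (between the pads) lies 19 mm behind it; z points along the fingers, y is the line along which they close (so a half turn about z gives the same grasp; the last joint's range is limited). The gripper opens to 85 mm and grips with 20 to 120 N. Pads are 22 mm wide; open, the fingers measure 114 mm over their backs; the gripper's body (76 mm by 85 mm) begins 54 mm behind the grasp point. The pads swing forward as they close: fully open they stand 13 mm farther back than shut.
Start: joints at [1.611, 0.04, 0.085, 0, -1.615, -0.334], TCP at [0.174, 0.574, 0.231] pointing down, gripper open.
Joint ranges: [-2.56, 2.56], [-1.29, 2.01], [-1.08, 1.49], [-3.29, 1.98], [-2.81, -0.18], [-2.99, 2.99]. Speed limits (rad/s): [2.57, 2.57, 3.01, 3.14, 3.14, 3.14].

INTERFACE

Orientations are given as a unit quaternion [x, y, z, w].
In Python, from bench import monitor, cams, job gives the robot as it stands.
- The arm moves only by the tool move_arm, never from a script. Its argument "increments" is one flat list of numbers, 7 for each row, row after row: the turn, a rotation vector about the tool's x, y, z as a fraction of full scale, then the shift along the tool's x, y, z as a fraction of full scale, then the closure, from 0 (fully open) to 1 (shut). A call has 1 to 10 rows; each row is the pose to reach, as a shift and turn from the pose commanded when the call began, along the tool's axes at that moment; what a row does not reach only later rows make up. Full scale, the value 1, is 200 mm for a shift and 0.5 rad for a turn. A row lasts 1/12 s, in which the tool goes at most 41.7 mm and 7.16 degrees, less where a joint would pass 70% of its speed; a pose out of reach is approached as far as the arm can. A call with a number of a shift or a turn outside -1 to 1 is refused whole. A call with a gripper value outside its range is refused whole. The fingers move at their own pace and stop on an object; "newtons" is the grip in N (left out, the last holds). Time passes only in rows, so rows that repeat a pose let the fingers close. It gives the time, the measured TCP pose, the force, the opening and the grip force at its end, in the units of the state.
- monitor.get_obs(): the state, without advancing time (a new reading comes with each control period).
- cams.grab_frame(name): name is "scene" or "top"; returns a dict with "color" (400x640x3 uint8, red, green, blue), "z_map" (400x640 float32, m along the optical axis (not along the pixel's ray), 0 where there is no reading), "camera_matrix" (3x3 intrinsics, pixels), "extrinsics" (4x4, takes a point from camera to world coordinates). Camera axes: x right, y up, looking along -z (the intrinsics and any distortion apply to the point x, -y, -z); pixel columns grow to the right and rows downward; lengths in m; the calibration is good to about 2 mm. A picture is of the moment at which its call begins.
- job.job_done(): hands the job in; it is judged then, once.
The state is a dict: "t": time; "joint_positions": joint angles; "dq": joint speeds; "joint_efforts": joint torques, N m; "eef_pos": TCP position; "tool_rot": TCP orientation; "ft_force": force on the tool from outside, world axes, zero at the start; "wrist_torque": the same for the moment, N m; "width": opening from 0.0 (shut) to 1.0 (fully open); "grip_force": force on a finger pad.
Only numpy, scipy, OpenCV 4.12 (cv2) and the standard library are available. Lean on these libraries where they do the work, as an engineer would, in place of code of your own. Each camera call takes 0.05 s, during which the arm holds its last target. There are 200 camera calls.

## Working session

There is one attempt and no reset: what is moved stays moved. The work goes in short steps, Python scripts to look and compute and a tool call to move; the robot and the scene stay as the last step left them, time stands still between calls to the robot, and variables do not carry over. Pictures are saved under pics/ and viewed, at most 10 in all, crops included, and the job is handed in when it is done.

Besides the shell and the picture viewer there is one more tool, called after "Emit:" as a command line: name --argument value ..., lists and objects as JSON in quotes. move_arm: Moves the arm, as the interface text tells. Shift numbers are shares of 200 mm and turn numbers shares of 0.5 rad, none past 1 either way. Its arguments: {"type":"object","properties":{"increments":{"type":"array","items":{"type":"number","minimum":-1,"maximum":1}},"newtons":{"type":"number"}},"required":["increments"]}

```bash
mkdir -p pics
cat > h.py <<'E'
import numpy as np, cv2
from bench import monitor, cams, job
def pts(f):
    K=f["camera_matrix"];E=f["extrinsics"];z=f["z_map"];v,u=np.mgrid[:400,:640]
    x=(u-K[0,2])/K[0,0]*z;y=(v-K[1,2])/K[1,1]*z
    P=np.stack([x,-y,-z],-1)@E[:3,:3].T+E[:3,3];P[z==0]=np.nan
    return P
E
python3 - <<'E'
from h import *
for n in("scene","top"):
    f=cams.grab_frame(n);np.save(n+".npy",pts(f));cv2.imwrite(f"pics/{n}0.png",f["color"][...,::-1]);print(n,f["camera_matrix"].round(1).tolist(),f["extrinsics"].round(3).tolist(),[k for k in f])
print(monitor.get_obs())
E
```

```text
scene [[487.2, 0.0, 322.2], [0.0, 487.2, 202.9], [0.0, 0.0, 1.0]] [[0.797, 0.242, -0.554, -0.186], [-0.604, 0.36, -0.711, -1.027], [0.027, 0.901, 0.433, 0.664], [0.0, 0.0, 0.0, 1.0]] ['color', 'z_map', 'camera_matrix', 'extrinsics']
top [[482.8, 0.0, 324.4], [0.0, 482.8, 202.7], [0.0, 0.0, 1.0]] [[-0.029, 0.991, -0.133, 0.411], [-1.0, -0.027, 0.017, -0.033], [0.013, 0.134, 0.991, 1.307], [0.0, 0.0, 0.0, 1.0]] ['color', 'z_map', 'camera_matrix', 'extrinsics']
{'t': 0.1, 'joint_positions': array([ 1.61069738e+00,  4.07763844e-02,  8.39097347e-02, -4.04722681e-04,
       -1.61551959e+00, -3.33664029e-01]), 'dq': array([-0.00144637, -0.00151215,  0.00217101,  0.00114942,  0.0016101 ,
        0.00078507]), 'joint_efforts': array([-4.86741090e-03, -3.69340503e+01,  3.48284090e+01,  6.95153922e+00,
       -4.45291967e-03, -6.01922459e-07]), 'eef_pos': array([0.17359989, 0.57402302, 0.23036495]), 'tool_rot': array([ 9.89233262e-01, -1.46345075e-01, -5.10275521e-05,  8.18672272e-04]), 'ft_force': array([ 0.0241938 , -0.46184821,  0.19553523]), 'wrist_torque': array([-0.04848785,  0.02674676,  0.02297986]), 'grip_force': 0.0, 'width': 0.9991784795023557}
```

View pics/scene0.png

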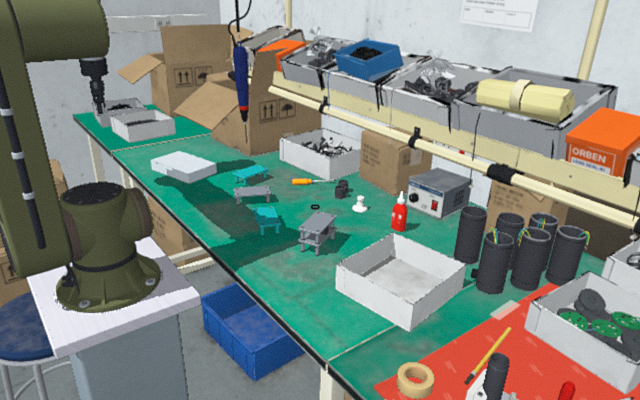

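View pics/top0.png

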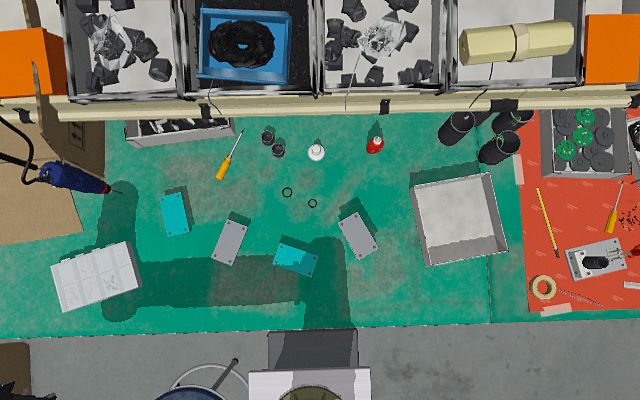

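The scene view shows the grey stack at (318,230), the lone grey spacer at (253,192), turquoise look-alikes at (250,173) and (268,218), and the empty white box at (400,280). In the top view these are the stack (358,235), the lone spacer (230,238), turquoise (175,213) and (296,257), and the box (460,218). The white closed box (95,275) and the grey item on the red mat (595,258) aren't candidates. I choose the grey ones.

```bash
cat >> h.py <<'E'
def plate(P,c,img,z0,r=26):
    """grey plate top face near pixel c, height about z0: centre, long-axis angle, sizes"""
    v,u=np.mgrid[:400,:640]; sat=np.ptp(img.astype(int),axis=-1)
    m=(np.hypot(u-c[0],v-c[1])<r+14)&(abs(P[...,2]-z0)<.012)&(sat<40)
    n,l,s,_=cv2.connectedComponentsWithStats(m.astype(np.uint8)); m=l==1+np.argmax(s[1:,4])
    q=P[m]; (cx,cy),(w,h),a=cv2.minAreaRect((q[:,:2]*1000).astype(np.float32))
    if w<h: w,h,a=h,w,a+90
    # box centre in the image, cast on plane
    return np.round([cx,cy,np.median(q[:,2])*1000,w,h,(a+90)%180-90],1)
E
python3 - <<'E'
from h import *
f=cams.grab_frame("top");P=pts(f);c=f["color"]
print("stack",plate(P,(358,235),c,.072));print("lone",plate(P,(230,238),c,.036))
for n,p in dict(tq1=(175,213),tq2=(296,257),bottle=(376,140),flange=(316,150),bfloor=(455,213),table=(260,200),wb=(95,275),stack=(358,235)).items(): print(n,P[p[1],p[0]].round(3))
m=(abs(P[...,2]-.07)<.008)&(P[...,1]<-.2)&(P[...,1]>-.6)&(P[...,0]>.15)&(P[...,0]<.7)&(np.ptp(c.astype(int),axis=-1)<40)
print("box",[np.round(x,3) for x in cv2.minAreaRect((P[m][:,:2]).astype(np.float32))])
Im=c[180:300,150:420,::-1];cv2.imwrite("pics/crop.png",cv2.resize(Im,None,fx=2.9,fy=2.9,interpolation=cv2.INTER_CUBIC))
E
```

```text
stack [ 491.3 -137.3   72.6  109.7   60.2   28.5]
lone [486.  198.2  36.1 109.5  60.9 -23.1]
tq1 [0.565 0.34  0.036]
tq2 [0.441 0.023 0.038]
bottle [ 0.732 -0.191  0.102]
flange [ 0.724 -0.037  0.044]
bfloor [ 0.548 -0.411  0.004]
table [0.598 0.119 0.004]
wb [0.409 0.543 0.039]
stack [ 0.491 -0.138  0.071]
box [array([ 0.558, -0.432]), array([0.261, 0.271]), np.float64(9.088)]
```

View pics/crop.png

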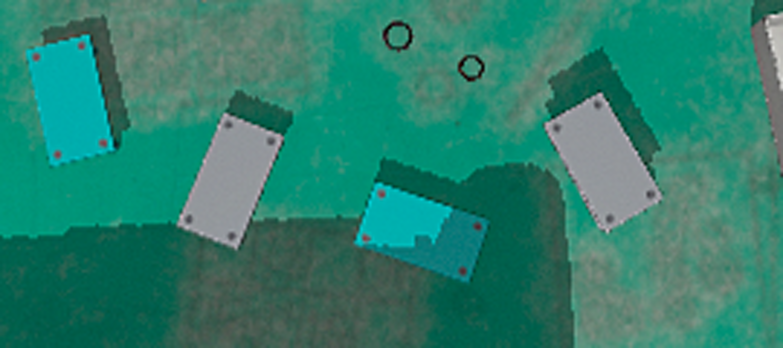

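The close crop confirms it: two grey plates of 110 x 60 mm, the lone one at z 36 mm and the stack top at 72 mm. The turquoise ones differ clearly in colour. I'll set out toward the stack.

Emit:
move_arm --increments '[0,0,-1,1,1,0,0,0,0,-1,1,1,0,0,0,0,-1,1,1,0,0,0,0,-1,1,1,0,0,0,0,-1,1,1,0,0,0,0,-1,1,1,0,0,0,0,-1,1,1,0,0,0,0,-1,1,1,0,0]' --newtons 40

```text
t: 0.82
eef_pos: [0.3091, 0.3212, 0.2324]
tool_rot: [0.995, 0.101, 0.001, -0.001]
ft_force: [-0.2, 0.4, 1.1]
width: 1.002
grip_force: 0.0
```

```bash
cat >> h.py <<'E'
from scipy.spatial.transform import Rotation as R
def to(x,y,z,yaw):
    """increments from here to tool-down pose (m, yaw of tool x in deg)"""
    o=monitor.get_obs();r=R.from_quat(o["tool_rot"]);g=R.from_euler("z",yaw,degrees=True)*R.from_euler("x",180,degrees=True)
    print("t",round(o["t"],2),"p",o["eef_pos"].round(4),"yaw",np.degrees(np.arctan2(*r.as_matrix()[1::-1,0])).round(1),"j",o["joint_positions"].round(2),"w",round(o["width"],3),"F",o["ft_force"].round(1))
    print(" inc turn",((r.inv()*g).as_rotvec()/.5).round(3),"shift",(r.inv().apply(np.array([x,y,z])-o["eef_pos"])/.2).round(3))
E
python3 -c "
from h import *
to(.491,-.137,.15,28.5)"
```

```text
t 0.82 p [0.3091 0.3212 0.2324] yaw 11.6 j [ 1.26 -0.38 -0.28  0.   -1.67  0.51] w 1.002 F [-0.2  0.4  1.1]
 inc turn [-0.002 -0.004 -0.59 ] shift [0.429 2.428 0.41 ]
```

Emit:
move_arm --increments '[0,0,-0.59,0.4,1,0.2,0,0,0,-0.59,0.4,1,0.2,0,0,0,-0.59,0.4,1,0.2,0,0,0,-0.59,0.4,1,0.2,0,0,0,-0.59,0.4,1,0.2,0,0,0,-0.59,0.4,1,0.2,0]'

```text
t: 1.32
eef_pos: [0.4274, 0.1426, 0.1903]
tool_rot: [0.969, 0.247, -0.001, 0.0]
ft_force: [-0.1, -0.0, -1.0]
width: 0.998
grip_force: 0.0
```

Emit:
move_arm --increments '[0,0,0,0.2,0.99,0,0,0,0,0,0.2,0.99,0,0,0,0,0,0.2,0.99,0,0,0,0,0,0.2,0.99,0,0,0,0,0,0.2,0.99,0,0,0,0,0,0.2,0.99,0,0]'

```text
t: 1.82
eef_pos: [0.5585, -0.0131, 0.1892]
tool_rot: [0.969, 0.246, -0.002, 0.001]
ft_force: [-0.7, 0.8, -0.7]
width: 1.002
grip_force: 0.0
```

```bash
python3 -c "
from h import *
to(.491,-.137,.12,28.5)"
```

```text
t 1.82 p [ 0.5585 -0.0131  0.1892] yaw 28.4 j [ 0.34 -0.07 -0.1   0.   -1.54  1.73] w 1.002 F [-0.7  0.8 -0.7]
 inc turn [ 0.     0.008 -0.003] shift [-0.59   0.384  0.348]
```

Emit:
move_arm --increments '[0,0.008,0,-0.59,0.384,0.3,0,0,0.008,0,-0.59,0.384,0.3,0,0,0.008,0,-0.59,0.384,0.3,0,0,0.008,0,-0.59,0.384,0.3,0,0,0.008,0,-0.59,0.384,0.3,0,0,0.008,0,-0.59,0.384,0.3,0,0,0.008,0,-0.59,0.384,0.3,0]'

```text
t: 2.4
eef_pos: [0.4905, -0.1326, 0.1317]
tool_rot: [0.969, 0.248, 0.002, -0.0]
ft_force: [-0.2, -0.7, 0.4]
width: 1.001
grip_force: 0.0
```

Run:
```python
from h import *
to(.491,-.137,.045,28.5)
a=cams.grab_frame("scene");b=cams.grab_frame("top")
A=cv2.resize(a["color"][130:290,210:450],None,fx=2.5,fy=2.5,interpolation=2);np.save("sc.npy",pts(a))
cv2.imwrite("pics/a1.png",A[...,::-1]);cv2.imwrite("pics/b1.png",b["color"][...,::-1])
```

```text
t 2.4 p [ 0.4905 -0.1326  0.1317] yaw 28.7 j [ 0.13 -0.2  -0.32 -0.   -1.44  1.94] w 1.001 F [-0.2 -0.7  0.4]
 inc turn [ 0.001 -0.009  0.007] shift [-0.01   0.02   0.434]
```

View pics/a1.png

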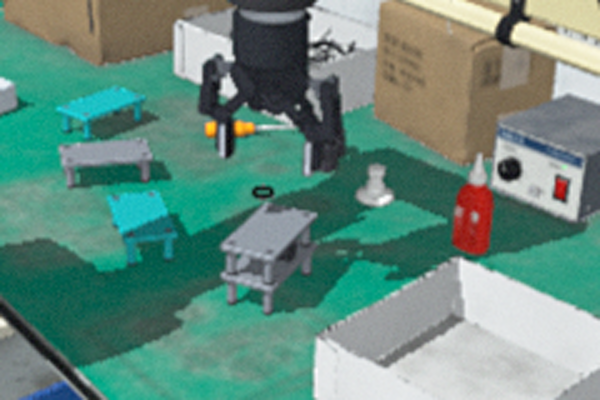

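The gripper hangs over the stack. Its fingers, at (225,150) and (322,165) in the crop, straddle the plate at (268,235), and the tube is visible under the plate at (265,262). I'll descend.

Emit:
move_arm --increments '[0,-0.006,0,-0.01,0.01,0.2,0,0,-0.006,0,-0.01,0.01,0.3,0,0,-0.006,0,-0.01,0.01,0.38,0,0,-0.006,0,-0.01,0.01,0.43,0,0,-0.006,0,-0.01,0.01,0.43,0,0,-0.006,0,-0.01,0.01,0.43,0]'

```text
t: 3.0
eef_pos: [0.4902, -0.1351, 0.0459]
tool_rot: [0.969, 0.248, 0.001, 0.0]
ft_force: [-0.5, 0.3, 1.2]
width: 1.003
grip_force: 0.0
```

Run:
```python
from h import *
to(.491,-.137,.045,28.5)
a=cams.grab_frame("scene");P=pts(a)
A=cv2.resize(a["color"][180:280,260:400],None,fx=5,fy=5,interpolation=2)
cv2.imwrite("pics/a2.png",A[...,::-1])
```

```text
t 3.0 p [ 0.4902 -0.1351  0.0459] yaw 28.8 j [ 0.13 -0.15 -0.44  0.   -1.28  1.94] w 1.003 F [-0.5  0.3  1.2]
 inc turn [ 0.001 -0.002  0.01 ] shift [-0.001  0.01   0.005]
```

View pics/a2.png

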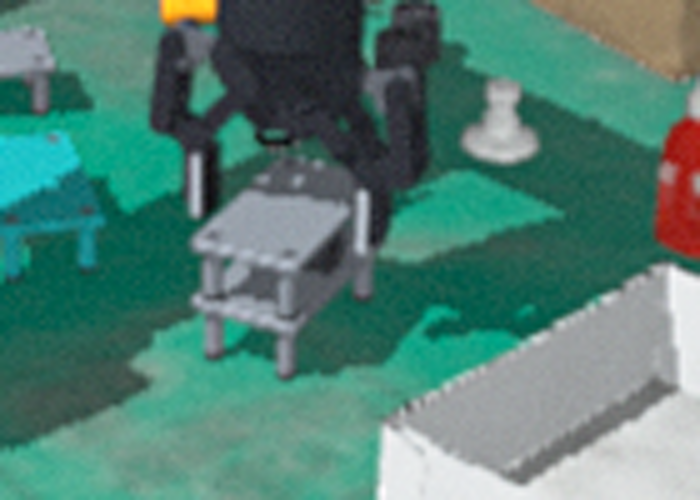

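The fingers straddle the plate edges: the left one at (200,185), the right at (370,215) beside the plate. Both tips stay above the lower plate. I'll close and lift a little.

Emit:
move_arm --increments '[0,0,0,0,0.01,0,1,0,0,0,0,0.01,0,1,0,0,0,0,0.01,0,1,0,0,0,0,0.01,0,1,0,0,0,0,0.01,0,1,0,0,0,0,0.01,0,1]'

```text
t: 3.55
eef_pos: [0.4915, -0.1374, 0.0469]
tool_rot: [0.969, 0.248, 0.002, 0.0]
ft_force: [-0.2, 1.6, 4.7]
width: 0.688
grip_force: 43.0
```

Emit:
move_arm --increments '[0,0,0,0,0,-0.05,1,0,0,0,0,0,-0.12,1,0,0,0,0,0,-0.22,1,0,0,0,0,0,-0.35,1,0,0,0,0,0,-0.5,1,0,0,0,0,0,-0.5,1,0,0,0,0,0,-0.5,1]'

```text
t: 4.13
eef_pos: [0.4913, -0.1372, 0.1474]
tool_rot: [0.969, 0.248, 0.002, 0.0]
ft_force: [-1.1, 1.3, -2.4]
width: 0.692
grip_force: 43.5
```

Run:
```python
from h import *
to(.486,.198,.12,-23.1)
f=cams.grab_frame("top");P=pts(f);c=f["color"]
a=cams.grab_frame("scene")
A=np.vstack([cv2.resize(a["color"][130:270,260:400],(600,300)) [:0],np.hstack([cv2.resize(a["color"][150:270,260:400],(400,343)),cv2.resize(c[150:290,290:430],(343,343))])])
cv2.imwrite("pics/a3.png",A[...,::-1])
```

```text
t 4.13 p [ 0.4913 -0.1372  0.1474] yaw 28.7 j [ 0.12 -0.2  -0.29 -0.   -1.47  1.95] w 0.692 F [-1.1  1.3 -2.4]
 inc turn [-1.000e-03 -9.000e-03  1.808e+00] shift [ 0.782 -1.483  0.138]Traceback (most recent call last):
  File "<stdin>", line 5, in <module>
    return _nx.concatenate(arrs, 0, dtype=dtype, casting=casting)
           ~~~~~~~~~~~~~~~^^^^^^^^^^^^^^^^^^^^^^^^^^^^^^^^^^^^^^^
ValueError: all the input array dimensions except for the concatenation axis must match exactly, but along dimension 1, the array at index 0 has size 600 and the array at index 1 has size 743
```

Emit:
move_arm --increments '[0,0,0.9,0.4,-0.75,0,1,0,0,0.9,0.4,-0.75,0,1,0,0,0.9,0.4,-0.75,0,1,0,0,0.9,0.4,-0.75,0,1,0,0,0.9,0.4,-0.75,0,1,0,0,0.9,0.4,-0.75,0,1]'

```text
t: 4.73
eef_pos: [0.4876, 0.0363, 0.1435]
tool_rot: [1.0, 0.027, -0.001, -0.0]
ft_force: [-0.3, -0.2, -1.0]
width: 0.692
grip_force: 43.7
```

Run:
```python
from h import *
to(.486,.198,.12,-23.1)
f=cams.grab_frame("top");c=f["color"]
a=cams.grab_frame("scene")
A=np.hstack([cv2.resize(a["color"][130:270,230:370],(350,350)),cv2.resize(c[150:290,240:380],(350,350))])
cv2.imwrite("pics/a3.png",A[...,::-1])
```

```text
t 4.73 p [0.4876 0.0363 0.1435] yaw 3.1 j [ 0.49 -0.25 -0.35 -0.   -1.48  1.14] w 0.692 F [-0.3 -0.2 -1. ]
 inc turn [-0.001  0.004  0.914] shift [ 0.036 -0.808  0.118]
```

View pics/a3.png

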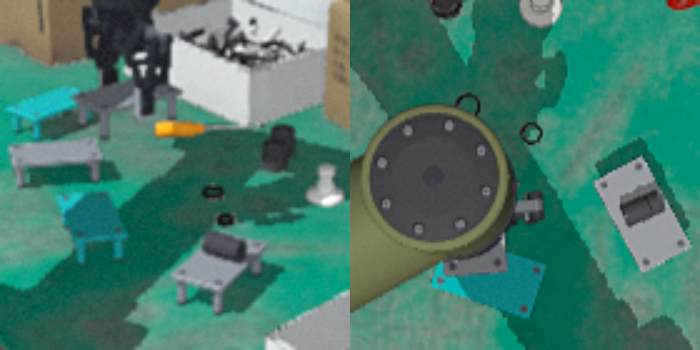

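The upper spacer is held level, and the tube lies on its side on the lower plate (right panel, (642,205)). I'll carry on to the lone one.

Emit:
move_arm --increments '[0,0,0.914,0.036,-0.808,0.1,1,0,0,0.914,0.036,-0.808,0.1,1,0,0,0.914,0.036,-0.808,0.1,1,0,0,0.914,0.036,-0.808,0.1,1,0,0,0.914,0.036,-0.808,0.1,1,0,0,0.914,0.036,-0.808,0.1,1,0,0,0.914,0.036,-0.808,0.1,1]'

```text
t: 5.42
eef_pos: [0.4873, 0.1936, 0.1245]
tool_rot: [0.98, -0.201, -0.0, 0.001]
ft_force: [0.5, -0.5, -0.2]
width: 0.688
grip_force: 43.9
```

Run:
```python
from h import *
to(.486,.198,.048,-23.1)
f=cams.grab_frame("top");P=pts(f);c=f["color"]
print("low",plate(P,(358,235),c,.036))
v,u=np.mgrid[:400,:640]
m=(c.max(-1)<95)&(np.hypot(u-358,v-235)<16)&(P[...,2]>.045)
q=P[m];print(m.sum(),q[:,2].max(),cv2.minAreaRect((q[:,:2]*1000).astype(np.float32)),cv2.minAreaRect((P[m&(P[...,2]>.054)][:,:2]*1000).astype(np.float32)))
```

```text
t 5.42 p [0.4873 0.1936 0.1245] yaw -23.2 j [ 0.76 -0.15 -0.29  0.   -1.43  0.4 ] w 0.688 F [ 0.5 -0.5 -0.2]
 inc turn [ 0.003  0.    -0.003] shift [-0.015 -0.018  0.382]
low [ 493.7 -137.1   36.5  109.7   60.1   26.5]
146 0.06765254617675698 ((499.1706848144531, -136.6116943359375), (24.045949935913086, 42.036834716796875), 20.9448299407959) ((499.0947265625, -136.57241821289062), (22.392349243164062, 41.95127868652344), 22.181127548217773)
```

Emit:
move_arm --increments '[0,0,0,-0.015,-0.018,0.1,1,0,0,0,-0.015,-0.018,0.2,1,0,0,0,-0.015,-0.018,0.28,1,0,0,0,-0.015,-0.018,0.32,1,0,0,0,-0.015,-0.018,0.35,1,0,0,0,-0.015,-0.018,0.37,1,0,0,0,-0.015,-0.018,0.375,1,0,0,0,-0.015,-0.018,0.375,1]'

```text
t: 6.13
eef_pos: [0.4867, 0.1989, 0.0511]
tool_rot: [0.979, -0.202, 0.001, -0.001]
ft_force: [0.2, 0.2, -1.4]
width: 0.688
grip_force: 43.9
```

```bash
python3 -c "
from h import *
to(.486,.198,.047,-23.1)"
```

```text
t 6.13 p [0.4867 0.1989 0.0511] yaw -23.3 j [ 0.77 -0.11 -0.39  0.   -1.29  0.39] w 0.688 F [ 0.2  0.2 -1.4]
 inc turn [-0.003 -0.003 -0.006] shift [-0.001  0.005  0.02 ]
```

Emit:
move_arm --increments '[0,0,0,0,0.003,0.01,1,0,0,0,0,0.003,0.018,1,0,0,0,0,0.003,0.022,1,0,0,0,0,0.003,0.022,1]'

```text
t: 6.47
eef_pos: [0.4864, 0.1986, 0.047]
tool_rot: [0.98, -0.201, 0.001, -0.001]
ft_force: [-1.9, 0.1, 3.6]
width: 0.691
grip_force: 44.3
```

Light contact. I'll open, wait and rise.

Emit:
move_arm --increments '[0,0,0,0,0,0,0,0,0,0,0,0,0,0,0,0,0,0,0,0,0,0,0,0,0,0,0,0,0,0,0,0,0,0,0,0,0,0,0,0,0,0]'

```text
t: 6.97
eef_pos: [0.486, 0.1984, 0.046]
tool_rot: [0.979, -0.202, 0.0, -0.0]
ft_force: [-0.1, 1.0, 0.4]
width: 1.007
grip_force: 0.0
```

Emit:
move_arm --increments '[0,0,0,0,0,-0.1,0,0,0,0,0,0,-0.25,0,0,0,0,0,0,-0.45,0,0,0,0,0,0,-0.5,0,0,0,0,0,0,-0.5,0]'

```text
t: 7.38
eef_pos: [0.4878, 0.1994, 0.151]
tool_rot: [0.979, -0.201, 0.003, -0.003]
ft_force: [1.4, 0.6, -0.4]
width: 1.001
grip_force: 0.0
```

```bash
python3 -c "
from h import *
to(.499,-.1366,.12,-69)"
```

```text
t 7.38 p [0.4878 0.1994 0.151 ] yaw -23.2 j [ 0.77 -0.16 -0.25  0.   -1.47  0.39] w 1.001 F [ 1.4  0.6 -0.4]
 inc turn [-0.018 -0.004  1.597] shift [0.714 1.523 0.148]
```

Emit:
move_arm --increments '[0,0,0.8,0.36,0.76,0,0,0,0,0.8,0.36,0.76,0,0,0,0,0.8,0.36,0.76,0,0,0,0,0.8,0.36,0.76,0,0,0,0,0.8,0.36,0.76,0,0,0,0,0.8,0.36,0.76,0,0]'

```text
t: 7.88
eef_pos: [0.4919, 0.0283, 0.1455]
tool_rot: [0.919, -0.394, 0.0, -0.0]
ft_force: [0.7, 0.7, 0.4]
width: 1.0
grip_force: 0.0
```

```bash
python3 -c "
from h import *
to(.499,-.1366,.12,-69)
f=cams.grab_frame('top');print('pile',plate(pts(f),(230,238),f['color'],.072))"
```

```text
t 7.88 p [0.4919 0.0283 0.1455] yaw -46.4 j [ 0.47 -0.25 -0.34 -0.   -1.48  0.29] w 1.0 F [0.7 0.7 0.4]
 inc turn [-0.001  0.     0.79 ] shift [0.621 0.543 0.127]
pile [542.3 200.4  71.9  17.9   9.5 -64.9]
```

Emit:
move_arm --increments '[0,0,0.79,0.62,0.543,0.1,0,0,0,0.79,0.62,0.543,0.1,0,0,0,0.79,0.62,0.543,0.1,0,0,0,0.79,0.62,0.543,0.1,0,0,0,0.79,0.62,0.543,0.1,0,0,0,0.79,0.62,0.543,0.1,0,0,0,0.79,0.62,0.543,0.1,0]'

```text
t: 8.52
eef_pos: [0.4998, -0.1334, 0.1255]
tool_rot: [0.825, -0.564, -0.0, -0.0]
ft_force: [0.1, 1.4, 0.1]
width: 0.999
grip_force: 0.0
```

```bash
python3 -c "
from h import *
to(.499,-.1366,.041,-69)
f=cams.grab_frame('top');print('pile',plate(pts(f),(230,238),f['color'],.072))"
```

```text
t 8.52 p [ 0.4998 -0.1334  0.1255] yaw -68.7 j [ 0.13 -0.17 -0.31 -0.   -1.43  0.24] w 0.999 F [0.1 1.4 0.1]
 inc turn [-0.001  0.001  0.009] shift [0.014 0.01  0.422]
pile [463.9 224.6  72.1  86.6  41.1  14.5]
```

Emit:
move_arm --increments '[0,0,0,0.014,0.01,0.15,0,0,0,0,0.014,0.01,0.28,0,0,0,0,0.014,0.01,0.36,0,0,0,0,0.014,0.01,0.415,0,0,0,0,0.014,0.01,0.415,0,0,0,0,0.014,0.01,0.415,0]'

```text
t: 9.07
eef_pos: [0.4993, -0.1368, 0.0435]
tool_rot: [0.826, -0.564, 0.001, -0.0]
ft_force: [-0.2, 0.2, 0.1]
width: 0.999
grip_force: 0.0
```

Emit:
move_arm --increments '[0,0,0,0,0,0,1,0,0,0,0,0,0,1,0,0,0,0,0,0,1,0,0,0,0,0,0,1,0,0,0,0,0,0,1,0,0,0,0,0,0,1,0,0,0,0,0,0,1,0,0,0,0,0,0,1]' --newtons 25

```text
t: 9.73
eef_pos: [0.4992, -0.1378, 0.0435]
tool_rot: [0.825, -0.565, 0.001, -0.001]
ft_force: [0.1, -0.9, 3.1]
width: 0.285
grip_force: 27.6
```

Emit:
move_arm --increments '[0,0,0,0,0,-0.05,1,0,0,0,0,0,-0.15,1,0,0,0,0,0,-0.3,1,0,0,0,0,0,-0.48,1,0,0,0,0,0,-0.55,1,0,0,0,0,0,-0.55,1]'

```text
t: 10.23
eef_pos: [0.5006, -0.1381, 0.1584]
tool_rot: [0.825, -0.565, 0.004, -0.002]
ft_force: [0.4, -0.1, 0.4]
width: 0.285
grip_force: 27.2
```

Run:
```python
from h import *
P=np.load("top.npy");c=cv2.imread("pics/top0.png")
m=(P[...,2]<.012)&(c.min(-1)>110)&(np.ptp(c.astype(int),axis=-1)<30)
n,l,s,_=cv2.connectedComponentsWithStats(m.astype(np.uint8));k=l[213,455];print(s[k],cv2.minAreaRect((P[l==k][:,:2]*1000).astype(np.float32)))
f=cams.grab_frame("top");P=pts(f)
for i in(36,72):
  v,u=np.mgrid[:400,:640];m=(np.hypot(u-230,v-238)<45)&(abs(P[...,2]-i/1000)<.01);print(i,m.sum())
print('pile',plate(P,(230,238),f['color'],.072))
to(.54,-.41,.15,-69)
a=cams.grab_frame("scene")["color"]
cv2.imwrite("pics/a4.png",np.hstack([cv2.resize(a[120:260,240:420],(450,350)),cv2.resize(f["color"][170:310,160:300],(350,350))])[...,::-1])
```

```text
[ 415  177   83   87 5144] ((530.474609375, -412.56744384765625), (208.41909790039062, 187.8280029296875), 9.074312210083008)
36 22
72 224
pile [464.  227.3  72.1  78.6  35.7  13.9]
t 10.28 p [ 0.4997 -0.1377  0.1556] yaw -68.8 j [ 0.12 -0.18 -0.26 -0.   -1.48  0.25] w 0.287 F [-0.2  0.8 -1.5]
 inc turn [-0.01  -0.002  0.007] shift [1.342 0.304 0.028]
```

View pics/a4.png

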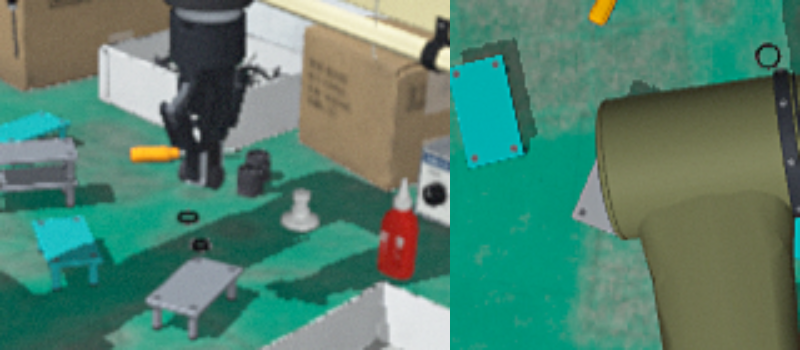

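The tube is held (left panel, (205,175)) and the lower plate is clear. The pile is hidden by the forearm for now. On to the box.

Emit:
move_arm --increments '[0,0,0,0.66,0.16,0,1,0,0,0,0.66,0.16,0,1,0,0,0,0.66,0.16,0,1,0,0,0,0.66,0.16,0,1,0,0,0,0.66,0.16,0,1]'

```text
t: 10.75
eef_pos: [0.5154, -0.2748, 0.1502]
tool_rot: [0.824, -0.567, -0.002, 0.001]
ft_force: [0.7, 0.7, -0.4]
width: 0.285
grip_force: 27.2
```

Emit:
move_arm --increments '[0,0,0,0.66,0.12,0.1,1,0,0,0,0.66,0.12,0.1,1,0,0,0,0.66,0.12,0.1,1,0,0,0,0.66,0.12,0.1,1,0,0,0,0.66,0.12,0.1,1,0,0,0,0.66,0.12,0.1,1]'

```text
t: 11.25
eef_pos: [0.5415, -0.4036, 0.131]
tool_rot: [0.825, -0.565, -0.001, -0.0]
ft_force: [-0.0, 1.3, -0.5]
width: 0.283
grip_force: 27.2
```

```bash
python3 -c "
from h import *
to(.53,-.41,.012,-69)
f=cams.grab_frame('top');print('pile',plate(pts(f),(230,238),f['color'],.072))"
```

```text
t 11.25 p [ 0.5415 -0.4036  0.131 ] yaw -68.8 j [-0.35  0.25  0.14 -0.   -1.46  0.72] w 0.283 F [-0.   1.3 -0.5]
 inc turn [0.002 0.005 0.005] shift [0.011 0.064 0.595]
pile [486.4 195.7  72.  109.7  61.5 -23.2]
```

The upper spacer is on the lone one, within 3 mm and 0.1°. I'll lower the tube.

Emit:
move_arm --increments '[0,0,0,0.01,0.05,0.12,1,0,0,0,0.01,0.06,0.24,1,0,0,0,0.01,0.06,0.34,1,0,0,0,0.01,0.06,0.42,1,0,0,0,0.01,0.06,0.49,1,0,0,0,0.01,0.06,0.54,1,0,0,0,0.01,0.06,0.57,1,0,0,0,0.01,0.06,0.59,1,0,0,0,0.01,0.06,0.595,1,0,0,0,0.01,0.06,0.595,1]'

```text
t: 12.13
eef_pos: [0.532, -0.4103, 0.0145]
tool_rot: [0.825, -0.565, 0.001, -0.0]
ft_force: [-0.2, -0.4, -0.0]
width: 0.285
grip_force: 27.2
```

```bash
python3 -c "
from h import *
to(.53,-.41,.01,-69)"
```

```text
t 12.13 p [ 0.532  -0.4103  0.0145] yaw -68.8 j [-0.36  0.3  -0.02 -0.   -1.25  0.73] w 0.285 F [-0.2 -0.4 -0. ]
 inc turn [-0.003 -0.001  0.007] shift [-0.005  0.009  0.022]
```

Emit:
move_arm --increments '[0,0,0,0,0,0.01,1,0,0,0,0,0,0.018,1,0,0,0,0,0,0.022,1,0,0,0,0,0,0.022,1]'

```text
t: 12.47
eef_pos: [0.5319, -0.4104, 0.0098]
tool_rot: [0.825, -0.565, 0.001, -0.0]
ft_force: [0.1, 0.4, 0.3]
width: 0.283
grip_force: 27.3
```

Emit:
move_arm --increments '[0,0,0,0,0,0,0.75,0,0,0,0,0,0,0.5,0,0,0,0,0,0,0.3,0,0,0,0,0,0,0.3,0,0,0,0,0,0,0.3,0,0,0,0,0,0,0.3]'

```text
t: 12.97
eef_pos: [0.5316, -0.4102, 0.0094]
tool_rot: [0.825, -0.565, 0.0, -0.0]
ft_force: [0.5, 0.8, -0.2]
width: 0.7
grip_force: 0.0
```

Emit:
move_arm --increments '[0,0,0,0,0,-0.1,0.2,0,0,0,0,0,-0.25,0.2,0,0,0,0,0,-0.45,0,0,0,0,0,0,-0.65,0,0,0,0,0,0,-0.7,0,0,0,0,0,0,-0.7,0]'

```text
t: 13.47
eef_pos: [0.5333, -0.4116, 0.1557]
tool_rot: [0.825, -0.565, 0.005, -0.001]
ft_force: [-0.1, 0.7, 0.1]
width: 0.999
grip_force: 0.0
```

Run:
```python
from h import *
f=cams.grab_frame("top");P=pts(f)
L=plate(P,(358,235),f["color"],.036);print("low",L)
to(L[0]/1e3,L[1]/1e3,.1,L[5])
a=cams.grab_frame("scene")["color"]
cv2.imwrite("pics/a5.png",np.hstack([cv2.resize(a[200:340,300:480],(450,350)),cv2.resize(f["color"][150:290,380:520],(350,350))])[...,::-1])
```

```text
low [ 493.6 -137.1   36.5  109.1   60.2   27.1]
t 13.52 p [ 0.5325 -0.4107  0.1523] yaw -68.8 j [-0.36  0.23  0.15 -0.   -1.49  0.73] w 1.003 F [-0.1 -0.2 -0.3]
 inc turn [-1.000e-03 -1.200e-02 -3.348e+00] shift [-1.347 -0.312  0.258]
```

View pics/a5.png

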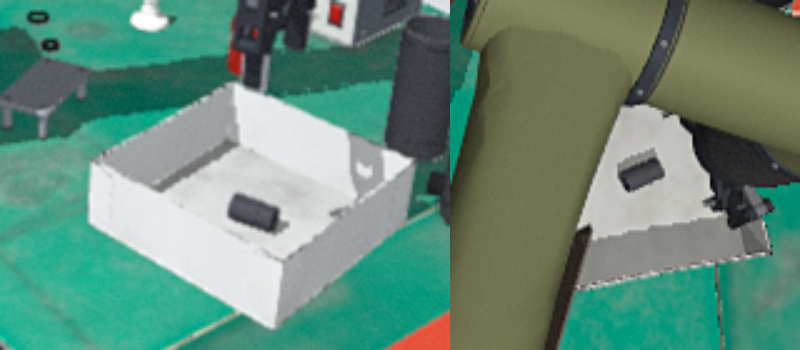

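The tube lies on its side in the middle of the box, near (253,212). Back to the lower spacer.

Emit:
move_arm --increments '[0,0,-1,-0.75,-0.17,0,0,0,0,-1,-0.75,-0.17,0,0,0,0,-1,-0.75,-0.17,0,0,0,0,-1,-0.75,-0.17,0,0,0,0,-1,-0.75,-0.17,0,0,0,0,-1,-0.75,-0.17,0,0]'

```text
t: 14.07
eef_pos: [0.5086, -0.2566, 0.1484]
tool_rot: [0.94, -0.342, -0.0, -0.0]
ft_force: [0.0, -1.2, 0.6]
width: 1.0
grip_force: 0.0
```

Emit:
move_arm --increments '[0,0,-1,-0.45,-0.41,0,0,0,0,-1,-0.45,-0.41,0,0,0,0,-1,-0.45,-0.41,0,0,0,0,-1,-0.45,-0.41,0,0,0,0,-1,-0.45,-0.41,0,0]'

```text
t: 14.48
eef_pos: [0.493, -0.1365, 0.1487]
tool_rot: [0.995, -0.097, -0.0, -0.0]
ft_force: [0.5, -0.2, -0.1]
width: 0.999
grip_force: 0.0
```

Emit:
move_arm --increments '[0,0,-1,0,0,0,0,0,0,-1,0,0,0,0,0,0,-1,0,0,0,0,0,0,-1,0,0,0,0,0,0,-1,0,0,0,0]'

```text
t: 14.9
eef_pos: [0.4929, -0.1389, 0.1485]
tool_rot: [0.989, 0.148, -0.001, -0.0]
ft_force: [0.0, 0.4, -0.0]
width: 1.0
grip_force: 0.0
```

```bash
python3 -c "
from h import *
to(.4935,-.137,.1,27.2)"
```

```text
t 14.9 p [ 0.4929 -0.1389  0.1485] yaw 17.0 j [ 0.12 -0.19 -0.28 -0.   -1.48  1.75] w 1.0 F [ 0.   0.4 -0. ]
 inc turn [-0.001  0.002 -0.356] shift [ 0.006 -0.008  0.243]
```

Emit:
move_arm --increments '[0,0,-0.356,0.006,-0.008,0.1,0,0,0,-0.356,0.006,-0.008,0.2,0,0,0,-0.356,0.006,-0.008,0.3,0,0,0,-0.356,0.006,-0.008,0.42,0,0,0,-0.356,0.006,-0.008,0.54,0,0,0,-0.356,0.006,-0.008,0.63,0,0,0,-0.356,0.006,-0.008,0.68,0,0,0,-0.356,0.006,-0.008,0.685,0,0,0,-0.356,0.006,-0.008,0.685,0]'

```text
t: 15.65
eef_pos: [0.4938, -0.1362, 0.0124]
tool_rot: [0.972, 0.234, -0.0, 0.0]
ft_force: [0.4, 0.3, 0.2]
width: 1.0
grip_force: 0.0
```

```bash
python3 -c "
from h import *
to(.4935,-.137,.011,27.2)"
```

```text
t 15.65 p [ 0.4938 -0.1362  0.0124] yaw 27.1 j [ 0.12 -0.11 -0.47  0.   -1.21  1.92] w 1.0 F [0.4 0.3 0.2]
 inc turn [ 0.     0.001 -0.003] shift [-0.003  0.003  0.007]
```

Emit:
move_arm --increments '[0,0,0,0,0,0.005,1,0,0,0,0,0,0.005,1,0,0,0,0,0,0.005,1,0,0,0,0,0,0.005,1,0,0,0,0,0,0.005,1,0,0,0,0,0,0.005,1]' --newtons 40

```text
t: 16.15
eef_pos: [0.4949, -0.1356, 0.0131]
tool_rot: [0.972, 0.236, 0.002, 0.0]
ft_force: [-0.8, -0.6, 5.5]
width: 0.689
grip_force: 43.7
```

Emit:
move_arm --increments '[0,0,0,0,0,-0.05,1,0,0,0,0,0,-0.12,1,0,0,0,0,0,-0.25,1,0,0,0,0,0,-0.42,1,0,0,0,0,0,-0.6,1,0,0,0,0,0,-0.75,1,0,0,0,0,0,-0.75,1,0,0,0,0,0,-0.75,1]'

```text
t: 16.82
eef_pos: [0.4944, -0.1353, 0.1636]
tool_rot: [0.972, 0.236, 0.002, -0.0]
ft_force: [-0.6, 0.2, -3.6]
width: 0.691
grip_force: 43.7
```

```bash
python3 -c "
from h import *
to(.486,.1965,.16,-23.2)"
```

```text
t 16.82 p [ 0.4944 -0.1353  0.1636] yaw 27.3 j [ 0.13 -0.2  -0.26 -0.   -1.5   1.92] w 0.691 F [-0.6  0.2 -3.6]
 inc turn [-0.002 -0.009  1.764] shift [ 0.724 -1.493  0.02 ]
```

Emit:
move_arm --increments '[0,0,0.88,0.36,-0.75,0,1,0,0,0.88,0.36,-0.75,0,1,0,0,0.88,0.36,-0.75,0,1,0,0,0.88,0.36,-0.75,0,1,0,0,0.88,0.36,-0.75,0,1,0,0,0.88,0.36,-0.75,0,1]'

```text
t: 17.32
eef_pos: [0.4876, 0.0342, 0.1595]
tool_rot: [1.0, 0.02, -0.001, -0.0]
ft_force: [-0.6, -1.0, -1.1]
width: 0.688
grip_force: 43.8
```

```bash
python3 -c "
from h import *
to(.487,.197,.15,-23.2)"
```

```text
t 17.32 p [0.4876 0.0342 0.1595] yaw 2.3 j [ 0.48 -0.26 -0.32 -0.   -1.51  1.13] w 0.688 F [-0.6 -1.  -1.1]
 inc turn [-0.001  0.005  0.89 ] shift [ 0.03  -0.814  0.048]
```

Emit:
move_arm --increments '[0,0,0.89,0.03,-0.814,0.04,1,0,0,0.89,0.03,-0.814,0.04,1,0,0,0.89,0.03,-0.814,0.04,1,0,0,0.89,0.03,-0.814,0.04,1,0,0,0.89,0.03,-0.814,0.04,1,0,0,0.89,0.03,-0.814,0.04,1,0,0,0.89,0.03,-0.814,0.04,1]'

```text
t: 17.9
eef_pos: [0.488, 0.1934, 0.152]
tool_rot: [0.979, -0.202, -0.001, 0.001]
ft_force: [-0.6, 0.3, -1.9]
width: 0.689
grip_force: 44.0
```

Run:
```python
from h import *
to(.487,.197,.088,-23.2)
a=cams.grab_frame("scene")["color"]
cv2.imwrite("pics/a6.png",cv2.resize(a[110:230,190:330],(700,600),interpolation=2)[...,::-1])
```

```text
t 17.9 p [0.488  0.1934 0.152 ] yaw -23.3 j [ 0.76 -0.15 -0.25 -0.   -1.48  0.4 ] w 0.689 F [-0.6  0.3 -1.9]
 inc turn [ 0.004  0.002 -0.002] shift [-0.012 -0.015  0.32 ]
```

View pics/a6.png

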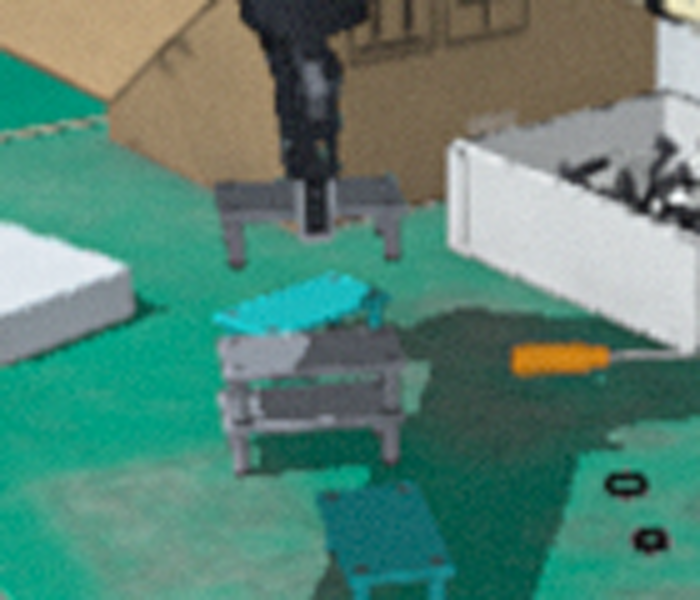

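The held spacer (310,200) hangs level above the two-plate pile (310,370), aligned with it. I'll lower it.

Emit:
move_arm --increments '[0,0,0,-0.012,-0.015,0.08,1,0,0,0,-0.012,-0.015,0.16,1,0,0,0,-0.012,-0.015,0.23,1,0,0,0,-0.012,-0.015,0.27,1,0,0,0,-0.012,-0.015,0.3,1,0,0,0,-0.012,-0.015,0.31,1,0,0,0,-0.012,-0.015,0.315,1,0,0,0,-0.012,-0.015,0.315,1]'

```text
t: 18.62
eef_pos: [0.4882, 0.1973, 0.0913]
tool_rot: [0.979, -0.203, 0.001, -0.001]
ft_force: [0.1, -0.2, -1.2]
width: 0.689
grip_force: 44.0
```

```bash
python3 -c "
from h import *
to(.487,.197,.085,-23.2)"
```

```text
t 18.62 p [0.4882 0.1973 0.0913] yaw -23.4 j [ 0.77 -0.13 -0.34  0.   -1.36  0.4 ] w 0.689 F [ 0.1 -0.2 -1.2]
 inc turn [-0.003 -0.003 -0.006] shift [-0.005  0.004  0.031]
```

Emit:
move_arm --increments '[0,0,0,-0.004,0,0.01,1,0,0,0,-0.004,0,0.02,1,0,0,0,-0.004,0,0.027,1,0,0,0,-0.004,0,0.031,1,0,0,0,-0.004,0,0.031,1]'

```text
t: 19.03
eef_pos: [0.4873, 0.1979, 0.0851]
tool_rot: [0.979, -0.202, 0.001, -0.0]
ft_force: [-2.6, -0.5, 2.8]
width: 0.688
grip_force: 44.4
```

Contact.

Emit:
move_arm --increments '[0,0,0,0,0,0,0,0,0,0,0,0,0,0,0,0,0,0,0,0,0,0,0,0,0,0,0,0,0,0,0,0,0,0,0,0,0,0,0,0,0,0]'

```text
t: 19.53
eef_pos: [0.4871, 0.1977, 0.0844]
tool_rot: [0.979, -0.203, 0.0, -0.0]
ft_force: [0.1, 0.6, 0.0]
width: 1.0
grip_force: 0.0
```

Emit:
move_arm --increments '[0,0,0,0,0,-0.1,0,0,0,0,0,0,-0.25,0,0,0,0,0,0,-0.45,0,0,0,0,0,0,-0.5,0,0,0,0,0,0,-0.5,0]'

```text
t: 19.95
eef_pos: [0.4887, 0.1985, 0.1894]
tool_rot: [0.979, -0.202, 0.003, -0.003]
ft_force: [0.6, 0.2, 1.2]
width: 1.003
grip_force: 0.0
```

Emit:
move_arm --increments '[0,0,0,0.1,1,0,0,0,0,0,0.1,1,0,0,0,0,0,0.1,1,0,0,0,0,0,0.1,1,0,0,0,0,0,0.1,1,0,0,0,0,0,0.1,1,0,0]'

```text
t: 20.45
eef_pos: [0.4247, 0.0023, 0.1847]
tool_rot: [0.979, -0.204, 0.001, -0.0]
ft_force: [0.4, 0.6, 0.5]
width: 0.999
grip_force: 0.0
```

Emit:
move_arm --increments '[0,0,0,0.3,1,0,0,0,0,0,0.3,1,0,0,0,0,0,0.3,1,0,0,0,0,0,0.3,1,0,0,0,0,0,0.3,1,0,0,0,0,0,0.3,1,0,0,0,0,0,0.3,1,0,0,0,0,0,0.3,1,0,0]'

```text
t: 21.12
eef_pos: [0.4017, -0.2012, 0.1836]
tool_rot: [0.979, -0.203, -0.0, -0.0]
ft_force: [-1.0, 0.0, -1.0]
width: 1.0
grip_force: 0.0
```

Run:
```python
from h import *
to(.487,.197,.085,-23.2)
f=cams.grab_frame("top");P=pts(f);c=f["color"];print("pile",plate(P,(226,240),c,.108))
a=cams.grab_frame("scene")["color"]
cv2.imwrite("pics/a7.png",np.hstack([cv2.resize(a[130:330,200:480],(490,350)),cv2.resize(c[170:310,160:300],(300,300))[np.r_[:300,[299]*50]]])[...,::-1])
```

```text
t 21.12 p [ 0.4017 -0.2012  0.1836] yaw -23.4 j [-0.01 -0.38 -0.37 -0.   -1.58  1.17] w 1.0 F [-1.  0. -1.]
 inc turn [-0.001  0.    -0.008] shift [-0.4   -1.996  0.495]
pile [486.1 195.5 108.  109.8  61.6 -23.7]
```

View pics/a7.png

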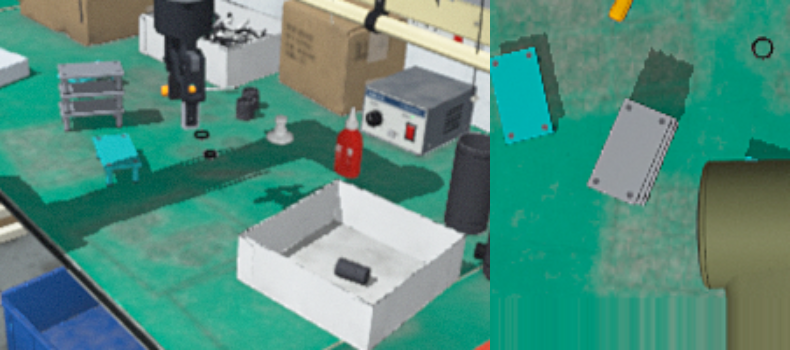

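The three plates form one aligned pile at (90,95), with the top at 108 mm and centred within 3 mm. The tube lies in the box at (352,270), and the bottle and flange are where they were.

```bash
python3 -c "
from h import *
print(job.job_done())"
```

```text
the job is handed in; nothing more can be done
None
```

I handed the job in at about 21 s of the 72 s allowed (the hand-in returned no verdict): the last images show the three spacers in one aligned pile at the lone one's place, the tube on its side in the box, and the glue bottle and flange not visibly moved.

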